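Hang a second slide rack on the drip hook

ROBOT

A 6-joint arm with a two-finger parallel gripper is mounted at the origin on the work surface. World frame = base frame: x ahead of the robot, y to its left, z up, the work surface at z = 0. Lengths are in mm, angles in rad, forces in N, time in s.
With the tool pointing down it reaches from about 425 to 950 mm from the base axis. Payload 3.5 kg.
Tool frame: the origin (TCP) lies at the very end of the fingers, on their centre line; the grasp point (between the pads) lies 19 mm behind it; z points along the fingers, y is the line along which they close (so a half turn about z gives the same grasp; the last joint's range is limited). The gripper opens to 85 mm and grips with 20 to 120 N. Pads are 22 mm wide; open, the fingers measure 114 mm over their backs; the gripper's body (76 mm by 85 mm) begins 54 mm behind the grasp point. The pads swing forward as they close: fully open they stand 13 mm farther back than shut.
Start: joints at [1.043, 0.286, 1.577, -0, 1.279, -0.15], TCP at [248.955, 627.398, 231.325] pointing down, gripper open.
Joint ranges: [-2.77, 2.77], [-0.9, 2.22], [0.21, 2.48], [-1.53, 4.67], [0.24, 2.81], [-2.84, 2.84]. Speed limits (rad/s): [2.79, 2.79, 3.14, 3.14, 3.14, 3.14].

INTERFACE

Orientations are given as a unit quaternion [w, x, y, z].
In Python, from workcell import ctrl gives the robot as it stands.
- The arm moves only by the shell command python3 -m creep 'ROWS' [FORCE]. ROWS is JSON, a list of rows, each a list of 3 entries, a list of its own where there are three numbers: the turn, a rotation vector about the tool's x, y, z in rad, then the shift along the tool's x, y, z in cm, then the opening, from 0 (shut) to 1 (fully open). In form: [[[rx, ry, rz], [x, y, z], hand], ...]. A call has 1 to 8 rows; each row is the pose to reach, as a shift and turn from the pose commanded when the call began, along the tool's axes at that moment; what a row does not reach only later rows make up. A row lasts 1/12 s, in which the tool goes at most 41.7 mm and 7.16 degrees, less where a joint would pass 70% of its speed; a pose out of reach is approached as far as the arm can. A call with a gripper value outside its range is refused whole. The fingers move at their own pace and stop on an object; FORCE is the grip in N (left out, the last holds). Time passes only in rows, so rows that repeat a pose let the fingers close. It gives the time, the measured TCP pose, the force, the opening and the grip force at its end, in the units of the state.
- ctrl.get_state(): the state, without advancing time (a new reading comes with each control period).
- ctrl.capture(name): name is "side" or "top" or "wrist"; returns a dict with "frame" (420x560x3 uint8, blue, green, red), "intrinsics" (3x3 intrinsics, pixels), "xyz" and "orientation" of the camera in the world; the wrist camera has in their place "mount" (4x4, takes a point from camera to tool coordinates, whose origin is the TCP and whose axes are the flange's). Camera axes: x right, y down, z forward; pixel columns grow to the right and rows downward; lengths in mm; the calibration is good to about 2 mm. A picture is of the moment at which its call begins: read the wrist's pose just before it. There is no depth.
- ctrl.close_job(): hands the job in; it is judged then, once.
Trained networks look in the newest picture that a camera, given by its name, has taken for a name from the list of things; names that differ only in an ending like _2 or _b are one class to them, and where a whole thing is asked for, a point or a joint stands for the part that bears it (a point fixed in the world has none). Each returns a list of dicts, best first, with "p" (0 to 1); they miss things now and then, are a little off and sometimes report something else, mostly with a low value. They report only what shows in the picture. A call takes as long as a camera call.
- ctrl.find_in(camera, label): "location" ([x, y, z] in mm, in world coordinates, good to about 4 mm: the middle of the surface that is visible of it).
- ctrl.silhouettes(camera, label): "mask" (420x560 bool, what is visible of it).
- ctrl.tip_of(camera, label): "location" ([x, y, z] in mm, in world coordinates, good to about 4 mm: a listed point, or the origin of a listed thing).
The state is a dict: "clock": time; "joint_pos": joint angles; "qvel": joint speeds; "joint_efforts": joint torques, N m; "tool_pos": TCP position; "ee_rot": TCP orientation; "contact_force": force on the tool from outside, world axes, zero at the start; "torque": the same for the moment, N m; "grip_width": opening from 0.0 (shut) to 1.0 (fully open); "gripper_force": force on a finger pad.
Only numpy, scipy, OpenCV 4.12 (cv2) and the standard library are available. Lean on these libraries where they do the work, as an engineer would, in place of code of your own. Each camera call takes 0.05 s, during which the arm holds its last target. There are 200 camera calls.

TASK

Hang the slide rack that stands on the bench loaded with glass slides on the drip hook, on the free outer part of its arm beside the rack already hanging there, and let go of it. Leave the first rack hanging where it is and the empty rack where it stands.

Things in the scene. Friction and masses are not known exactly. Their poses are not given: they have to be found in the camera images.
- rack_full_grip (a point): Loaded steel slide rack on the bench, to be hung: basket 44 (x) by 94 (y) by 30 mm high with six upright glass slides, white at one end, tops 32 mm up. A roof-shaped strap handle spans it along y; its underside peaks 97 mm up. On the peak an upright square grip, 16 x 16 mm, 98 to 150 mm up; this point is its centre, 125 mm above the rack's foot. z up.
- rack_hung_grip (a point): The same point and axes of an identical loaded rack already hanging on the inner part of the hook's arm. The opening under a handle, which the arm passes through along the rack's x (either way round), is 88 mm wide and midway 65 mm high, 32 to 97 mm above the foot; the straps (12 mm wide in x) slope down 30 degrees from the peak.
- rack_empty_grip (a point): The same point and axes of a third rack, same shape but with no slides in it, standing on the bench. It stays there.
- hook: Fixed drip stand: post 188 mm high (16 thick), one level arm (10 mm thick) along its -x, axis 180 mm above the bench. Origin: foot of the post's axis; z up. Straight arm from x = 0 to -180 mm, then its end turns up, to x = -192, 198 mm high. Tray below, 12 mm high, x -200 to 30, y -55 to 55. A rack hangs by its handle's peak, grip centre then 214 mm above the bench.

How it is judged:
By the outcome, as a careful person would: the job done as asked, in the order asked, and still so for the second after the job is handed in, with the robot touching nothing.
It also fails if it takes over 48 s, if anything falls off the work surface, if the arm or the gripper's body presses on something with over 40 N, if the wrist force passes 120 N, or if a joint passes its speed limit or range.

## Working session

There is one attempt and no reset: what is moved stays moved. The work goes in short steps, Python scripts to look and compute and a shell command to move; the robot and the scene stay as the last step left them, time stands still between calls to the robot, and variables do not carry over. Pictures are saved under pics/ and viewed, at most 13 in all, crops included, and the job is handed in when it is done.

```bash
mkdir -p pics; python3 - <<'E'
from workcell import ctrl
import cv2,numpy as np
s=ctrl.get_state();print({k:np.round(v,3).tolist() for k,v in s.items()})
for c in("side","top"):
    d=ctrl.capture(c);cv2.imwrite(f"pics/{c}0.png",d["frame"]);print(c,np.round(d["xyz"]),np.round(d["orientation"],3))
    for n in("rack_full_grip","rack_hung_grip","rack_empty_grip","hook"):
        print(n,[(round(r["p"],2),np.round(r["location"]).tolist()) for r in ctrl.tip_of(c,n)])
E
```

```text
{'clock': 0.0, 'joint_pos': [1.043, 0.287, 1.578, 0.0, 1.279, -0.15], 'qvel': [0.001, 0.0, -0.001, -0.0, 0.001, -0.001], 'joint_efforts': [0.0, -40.597, -29.263, -0.0, 0.006, -0.0], 'tool_pos': [248.613, 626.842, 229.927], 'ee_rot': [-0.0, 0.188, 0.982, -0.001], 'contact_force': [0.835, 0.3, -0.499], 'torque': [-0.036, 0.004, -0.015], 'gripper_force': 0.0, 'grip_width': 1.001}
side [513. 743. 922.] [ 0.008 -0.013  0.923 -0.384]
rack_full_grip [(0.8, [550.0, -136.0, 127.0])]
rack_hung_grip [(0.82, [593.0, 183.0, 217.0]), (0.3, [554.0, -134.0, 125.0])]
rack_empty_grip [(0.87, [493.0, -300.0, 124.0])]
hook [(0.67, [600.0, 228.0, -0.0])]
top [ 378.  -55. 1160.] [-0.06   0.705 -0.705  0.051]
rack_full_grip [(0.76, [555.0, -136.0, 126.0])]
rack_hung_grip [(0.74, [586.0, 186.0, 215.0])]
rack_empty_grip [(0.86, [488.0, -300.0, 125.0]), (0.49, [586.0, 184.0, 213.0])]
hook []
```

View pics/side0.png

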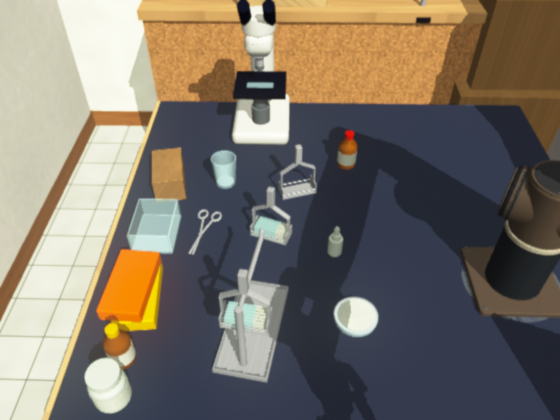

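View pics/top0.png

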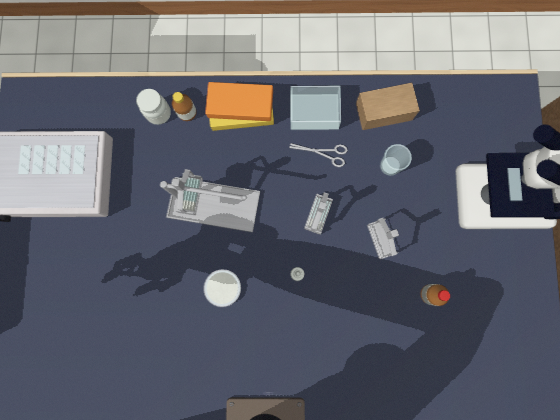

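Side view: the hung rack is on the arm near (245,310), the arm tip is about (262,235), the full rack's grip about (270,195), and the empty rack is behind it at (298,155). Top view: the arm runs from (164,185) to (244,197), the full rack is at (319,213) and the empty one at (383,240). I'll zoom in to get the yaw angles.

```bash
python3 - <<'E'
import cv2
t=cv2.imread("pics/top0.png")[160:260,150:350]
cv2.imwrite("pics/topc.png",cv2.resize(t,None,fx=4,fy=4,interpolation=cv2.INTER_CUBIC))
t=cv2.imread("pics/side0.png")[180:380,190:330]
cv2.imwrite("pics/sidec.png",cv2.resize(t,None,fx=3,fy=3,interpolation=cv2.INTER_CUBIC))
E
```

```text
(no output)
```

View pics/topc.png

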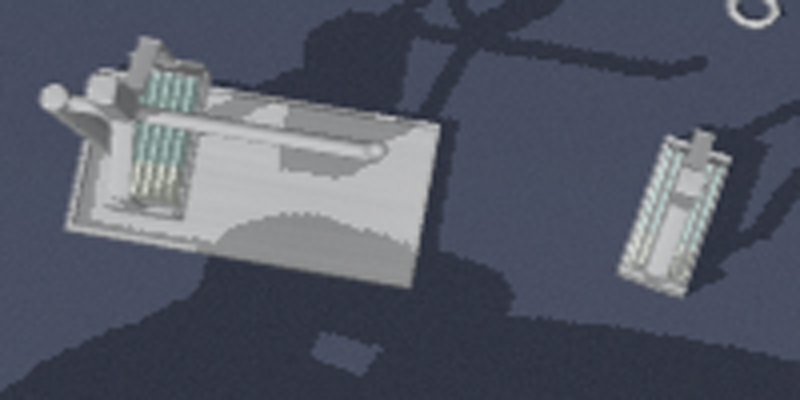

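View pics/sidec.png

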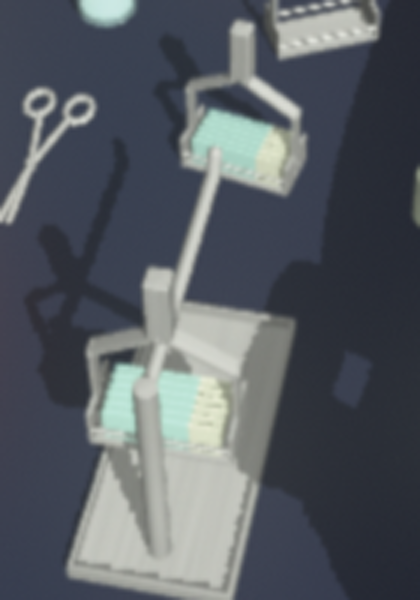

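Zooming in shows the post top at top px (163.5,184.8) and side px (238.7,309). The tip is at top px (244,197.5) and side px (261.7,230.7). The full rack's basket corners are clear too. Next I'll project these to world positions.

```bash
cat >h.py <<'E'
import numpy as np
from scipy.spatial.transform import Rotation as R
def pix(d,u,v,z):
    K=np.array(d["intrinsics"]);w,x,y,q=d["orientation"]
    r=R.from_quat([x,y,q,w]).apply(np.linalg.solve(K,[u,v,1.]));c=np.array(d["xyz"])
    return (c+r*(z-c[2])/r[2])[:2].round(1)
E
python3 - <<'E'
from workcell import ctrl
from h import *
t=ctrl.capture("top");s=ctrl.capture("side")
T=lambda a,b,z:pix(t,150+a/4,160+b/4,z)
S=lambda a,b,z:pix(s,190+a/3,180+b/3,z)
ang=lambda v:np.degrees(np.arctan2(v[1],v[0])).round(1)
for n,F,p,q in(("top",T,(54,99),(376,150)),("side",S,(146,387),(215,152))):
    a=F(*p,188);b=F(*q,198);print(n,"post",a,"tip",b,np.linalg.norm(b-a),ang(b-a))
c=[T(*p,30) for p in((665,135),(730,157),(685,297),(620,273))]
print(c,sum(c)/4,ang(c[0]-c[3]),ang(c[1]-c[2]),np.linalg.norm(c[0]-c[3]),np.linalg.norm(c[1]-c[0]))
c=[T(*p,12) for p in((440,122),(412,288),(68,230))];print("tray",c,ang(c[0]-c[1]),ang(c[1]-c[2]))
print("grip top",T(704,135,150),S(242,27,150),"hung",T(148,45,239),S(158,275,239))
E
```

```text
top post [594.  221.4] tip [562.7  38.9] 185.1646294517395 -99.7
side post [594.6 226.7] tip [562.9  46.1] 183.3609827635094 -100.0
[array([ 604.7, -132.2]), array([ 590.1, -174. ]), array([ 499.1, -143.8]), array([ 514.6, -102.3])] [ 552.125 -138.075] -18.4 -18.4 94.93165962944082 44.27640455140866
tray [array([617.2,  15. ]), array([507. ,  32.3]), array([545.2, 258.5])] -8.9 -99.6
grip top [ 580.6 -146.6] [ 551.9 -133.2] hung [612.1 157.7] [588.2 184.7]
```

```bash
cat >>h.py <<'E'
def to(ctrl,x,y,z,yaw):
    "shift (cm) and turn (rad) to a tool-down pose whose tool y has heading yaw (deg, mod 180)"
    s=ctrl.get_state();w,a,b,c=s["ee_rot"];r=R.from_quat([a,b,c,w]);p=np.array(s["tool_pos"])
    best=None
    for k in(yaw,yaw+180):
        k=np.radians(k);Y=np.array([np.cos(k),np.sin(k),0]);Z=np.array([0,0,-1.])
        t=(r.inv()*R.from_matrix(np.c_[np.cross(Y,Z),Y,Z])).as_rotvec()
        if best is None or np.linalg.norm(t)<np.linalg.norm(best):best=t
    print("t",round(s["clock"],2),"at",p.round(1),"turn",best.round(3),"cm",(r.inv().apply([x,y,z]-p)/10).round(2),
      "j",np.round(s["joint_pos"],2),"F",np.round(s["contact_force"],1),"grip",round(s["grip_width"],2),round(s["gripper_force"],1))
E
python3 -m creep '[[[0,0,1.51],[-56.3,-59.7,-6.9],1],[[0,0,1.51],[-56.3,-59.7,-6.9],1],[[0,0,1.51],[-56.3,-59.7,-6.9],1],[[0,0,1.51],[-56.3,-59.7,-6.9],1],[[0,0,1.51],[-56.3,-59.7,-6.9],1],[[0,0,1.51],[-56.3,-59.7,-6.9],1],[[0,0,1.51],[-56.3,-59.7,-6.9],1],[[0,0,1.51],[-56.3,-59.7,-6.9],1]]'
python3 -c "
from workcell import ctrl;from h import *
to(ctrl,552,-136,300,-18.4)"
```

```text
clock: 1.27
tool_pos: [371.9, 316.9, 259.7]
ee_rot: [0.0, 0.638, 0.77, 0.0]
contact_force: [1.0, -0.2, 0.7]
grip_width: 0.999
gripper_force: 0.0
t 1.27 at [371.9 316.9 259.7] turn [ 0.001 -0.     0.509] cm [-47.85   9.26  -4.03] j [ 0.5  -0.16  1.99 -0.    1.31  0.31] F [ 1.  -0.2  0.7] grip 1.0 0.0
```

```bash
python3 -m creep '[[[0,0,0.51],[-47.85,9.3,-4],1],[[0,0,0.51],[-47.85,9.3,-4],1],[[0,0,0.51],[-47.85,9.3,-4],1],[[0,0,0.51],[-47.85,9.3,-4],1],[[0,0,0.51],[-47.85,9.3,-4],1],[[0,0,0.51],[-47.85,9.3,-4],1],[[0,0,0.51],[-47.85,9.3,-4],1],[[0,0,0.51],[-47.85,9.3,-4],1]]'
python3 -c "
from workcell import ctrl;from h import *
to(ctrl,552,-136,300,-18.4)"
```

```text
clock: 1.93
tool_pos: [496.7, 8.7, 287.2]
ee_rot: [0.0, 0.81, 0.586, 0.0]
contact_force: [0.6, -0.3, -0.5]
grip_width: 1.0
gripper_force: 0.0
t 1.93 at [496.7   8.7 287.2] turn [ 0.001 -0.     0.004] cm [-12.02   9.77  -1.27] j [-0.19 -0.16  1.94  0.    1.36  0.13] F [ 0.6 -0.3 -0.5] grip 1.0 0.0
```

```bash
python3 -m creep '[[[0,0,0],[-12,9.8,-1.3],1],[[0,0,0],[-12,9.8,-1.3],1],[[0,0,0],[-12,9.8,-1.3],1],[[0,0,0],[-12,9.8,-1.3],1],[[0,0,0],[-12,9.8,-1.3],1],[[0,0,0],[-12,9.8,-1.3],1]]'
python3 - <<'E'
from workcell import ctrl;from h import *
import cv2
s=ctrl.get_state()
d=ctrl.capture("wrist");im=d["frame"].copy()
print([(round(r["p"],2),np.round(r["location"],1).tolist()) for r in ctrl.tip_of("wrist","rack_full_grip")])
w,a,b,c=s["ee_rot"];r=R.from_quat([a,b,c,w]);M=np.array(d["mount"]);K=np.array(d["intrinsics"])
def proj(P):
    q=np.linalg.inv(M)@np.r_[r.inv().apply(np.array(P)-s["tool_pos"]),1];q=K@q[:3];return q[:2]/q[2]
cy,sy=np.cos(np.radians(-18.4)),np.sin(np.radians(-18.4))
def box(x0,y0,hx,hy,z):
    pts=[[x0-sy*v+0+cy*0 + (-(-sy))*0 + u*(-sy)*0, 0,0] for u in[0] for v in[0]]
    ly=np.array([cy,sy]);lx=np.array([-sy,cy])
    pts=[np.r_[np.array([x0,y0])+i*hx*lx+j*hy*ly,z] for i,j in((1,1),(1,-1),(-1,-1),(-1,1))]
    cv2.polylines(im,[np.array([proj(p) for p in pts]).astype(int)],True,(0,0,255),1)
box(552,-136,8,8,150);box(552,-136,22,47,30)
cv2.imwrite("pics/w1.png",im);to(ctrl,552,-136,112,-18.4)
E
```

```text
clock: 2.43
tool_pos: [552.3, -135.2, 299.4]
ee_rot: [-0.0, 0.811, 0.585, 0.0]
contact_force: [-0.6, 0.3, -0.0]
grip_width: 1.002
gripper_force: 0.0
[(0.88, [554.2, -141.3, 126.0])]
t 2.53 at [ 551.8 -133.1  299.3] turn [-0.001 -0.     0.004] cm [-0.27  0.13 18.73] j [-0.42  0.    1.77  0.    1.37 -0.1 ] F [1.4 0.2 0.2] grip 1.0 0.0
```

View pics/w1.png

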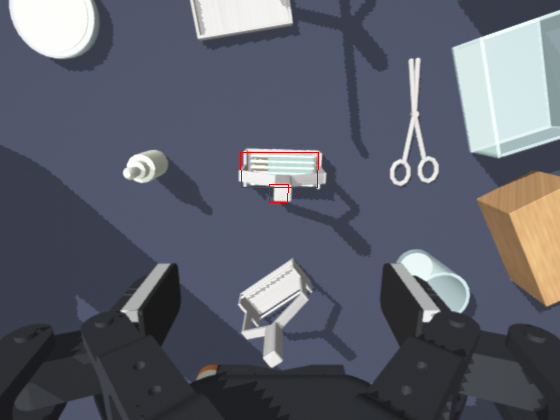

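The wrist view matches the projected outline. The grip top is at (283,192) against a predicted (279,193), so it sits about 3 mm further along tool +y. I'll correct for that and descend.

```bash
python3 -m creep '[[[0,0,0],[0,0.3,4],1],[[0,0,0],[0,0.3,8],1],[[0,0,0],[0,0.3,11],1],[[0,0,0],[0,0.3,14],1],[[0,0,0],[0,0.3,16],1],[[0,0,0],[0,0.3,17.5],1],[[0,0,0],[0,0.3,18.8],1],[[0,0,0],[0,0.3,18.8],1]]'
python3 - <<'E'
from workcell import ctrl;from h import *
import cv2
d=ctrl.capture("wrist");cv2.imwrite("pics/w2.png",d["frame"]);to(ctrl,555,-137,112,-18.4)
E
```

```text
clock: 3.2
tool_pos: [552.9, -132.5, 108.5]
ee_rot: [-0.002, 0.809, 0.587, -0.001]
contact_force: [-1.1, 0.5, -0.1]
grip_width: 0.997
gripper_force: 0.0
t 3.25 at [ 554.  -133.2  110.4] turn [-0.003 -0.     0.006] cm [-0.33  0.21 -0.16] j [-0.41  0.19  1.93  0.    1.03 -0.1 ] F [ 0.3  0.7 -0. ] grip 1.0 0.0
```

View pics/w2.png

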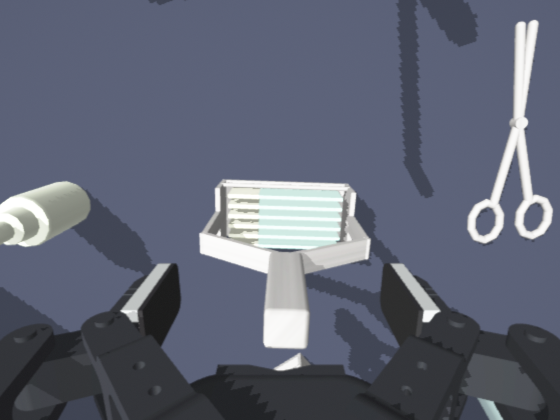

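The grip top is centred near (287,325) between the pads, whose middle is at about 281. I'll back-project it to get the offset.

```bash
python3 - <<'E'
from workcell import ctrl;from h import *
s=ctrl.get_state();d=ctrl.capture("wrist")
M=np.array(d["mount"]);K=np.array(d["intrinsics"]);h=-(150-s["tool_pos"][2])
r=M[:3,:3]@np.linalg.solve(K,[287,325,1]);print("grip top in tool frame mm",(M[:3,3]+r*(h-M[2,3])/r[2]).round(1),M.round(2).tolist())
print([(round(r["p"],2),np.round(r["location"],1).tolist()) for r in ctrl.tip_of("wrist","rack_full_grip")])
to(ctrl,555,-137,112,-18.4)
E
```

```text
grip top in tool frame mm [ -1.6   3.3 -39.6] [[0.0, -0.96, -0.28, 70.38], [1.0, 0.0, 0.0, 0.68], [-0.0, -0.28, 0.96, -141.83], [0.0, 0.0, 0.0, 1.0]]
[(0.7, [554.3, -139.0, 122.4])]
t 3.35 at [ 555.7 -134.4  112.8] turn [0.002 0.    0.005] cm [-0.27  0.02  0.08] j [-0.41  0.19  1.93  0.    1.03 -0.1 ] F [ 0.2 -0.1 -0.3] grip 1.0 0.0
```

```bash
python3 -m creep '[[[0,0,0],[-0.2,0.25,0],1],[[0,0,0],[-0.2,0.25,0],0.5],[[0,0,0],[-0.2,0.25,0],0],[[0,0,0],[-0.2,0.25,0],0],[[0,0,0],[-0.2,0.25,0],0],[[0,0,0],[-0.2,0.25,0],0],[[0,0,0],[-0.2,0.25,0],0],[[0,0,0],[-0.2,0.25,0],0]]' 70
python3 -m creep '[[[0,0,0],[0,0,0],0],[[0,0,0],[0,0,0],0],[[0,0,0],[0,0,0],0],[[0,0,0],[0,0,0],0],[[0,0,0],[0,0,0],0],[[0,0,0],[0,0,0],0]]'
```

```text
clock: 4.02
tool_pos: [556.4, -137.3, 111.2]
ee_rot: [-0.0, 0.81, 0.587, -0.0]
contact_force: [-0.3, -0.8, -0.8]
grip_width: 0.177
gripper_force: 68.5
clock: 4.52
tool_pos: [556.6, -137.3, 111.3]
ee_rot: [-0.0, 0.81, 0.587, -0.0]
contact_force: [0.0, 0.5, -2.5]
grip_width: 0.178
gripper_force: 68.2
```

```bash
python3 -m creep '[[[0,0,0],[0,0,-0.5],0],[[0,0,0],[0,0,-1.5],0],[[0,0,0],[0,0,-3],0],[[0,0,0],[0,0,-5],0],[[0,0,0],[0,0,-7],0],[[0,0,0],[0,0,-9],0],[[0,0,0],[0,0,-10.8],0],[[0,0,0],[0,0,-11.7],0]]'
python3 -m creep '[[[0,0,0],[0,0,0],0],[[0,0,0],[0,0,0],0],[[0,0,0],[0,0,0],0]]'
python3 - <<'E'
from workcell import ctrl;from h import *
import cv2
d=ctrl.capture("wrist");cv2.imwrite("pics/w3.png",d["frame"])
print([(round(r["p"],2),np.round(r["location"],1).tolist()) for r in ctrl.tip_of("wrist","rack_full_grip")])
a=np.array([-.170,-.985]);q=np.array([594.5,224.5])+235*a;print(q)
to(ctrl,*q,228,-9.8)
E
```

```text
clock: 5.18
tool_pos: [558.1, -137.9, 232.8]
ee_rot: [0.003, 0.81, 0.587, 0.002]
contact_force: [0.3, -0.3, -1.9]
grip_width: 0.179
gripper_force: 68.3
clock: 5.43
tool_pos: [556.0, -137.0, 227.1]
ee_rot: [-0.001, 0.81, 0.587, -0.001]
contact_force: [0.3, -0.3, -1.6]
grip_width: 0.177
gripper_force: 68.3
[(0.57, [554.8, -140.6, 240.8])]
[554.55   -6.975]
t 5.53 at [ 555.9 -137.   226.7] turn [-0.003 -0.001 -0.146] cm [12.31 -4.18 -0.12] j [-0.42  0.07  1.84 -0.    1.24 -0.1 ] F [-1.1 -0.3 -2.2] grip 0.18 68.3
```

View pics/w3.png

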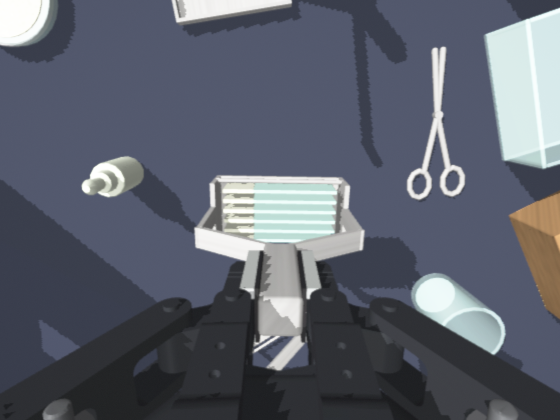

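The rack is lifted and held square, with its grip centred between the pads at (282,290). Next I'll align it beyond the arm tip.

```bash
python3 -m creep '[[[0,0,-0.03],[1,-0.35,0],0],[[0,0,-0.06],[3,-1,0],0],[[0,0,-0.09],[5.5,-1.9,0],0],[[0,0,-0.12],[8,-2.7,0],0],[[0,0,-0.146],[10,-3.4,0],0],[[0,0,-0.146],[11.5,-3.9,0],0],[[0,0,-0.146],[12.3,-4.2,-0.1],0],[[0,0,-0.146],[12.3,-4.2,-0.1],0]]'
python3 -m creep '[[[0,0,0],[0,0,0],0],[[0,0,0],[0,0,0],0]]'
python3 - <<'E'
from workcell import ctrl;from h import *
import cv2
for c in("side","top"):
    d=ctrl.capture(c)["frame"]
    cv2.imwrite(f"pics/{c}1.png",cv2.resize(d[100:380,130:370],None,fx=2,fy=2) if c=="side" else cv2.resize(d[130:270,140:360],None,fx=3,fy=3))
    for n in("rack_full_grip","rack_hung_grip"):
        print(c,n,[(round(r["p"],2),np.round(r["location"]).tolist()) for r in ctrl.tip_of(c,n)])
a=np.array([-.170,-.985]);q=np.array([594.5,224.5])+130*a;print(q)
to(ctrl,*q,228,-9.8)
E
```

```text
clock: 6.2
tool_pos: [554.7, -5.3, 229.1]
ee_rot: [-0.001, 0.764, 0.645, -0.0]
contact_force: [0.6, -0.3, -1.8]
grip_width: 0.177
gripper_force: 68.2
clock: 6.37
tool_pos: [555.1, -8.0, 229.3]
ee_rot: [0.0, 0.765, 0.644, -0.0]
contact_force: [-0.8, -0.9, -2.4]
grip_width: 0.175
gripper_force: 68.2
side rack_full_grip [(0.72, [554.0, -8.0, 242.0])]
side rack_hung_grip [(0.69, [593.0, 185.0, 214.0]), (0.29, [491.0, -302.0, 129.0])]
top rack_full_grip [(0.38, [553.0, -9.0, 246.0])]
top rack_hung_grip [(0.94, [588.0, 186.0, 215.0])]
[572.4   96.45]
t 6.67 at [555.2  -8.  229.5] turn [-0.     0.    -0.001] cm [10.59 -0.09  0.14] j [-0.2   0.02  1.88 -0.    1.24 -0.03] F [ 0.1  0.8 -2.8] grip 0.18 68.2
```

View pics/side1.png

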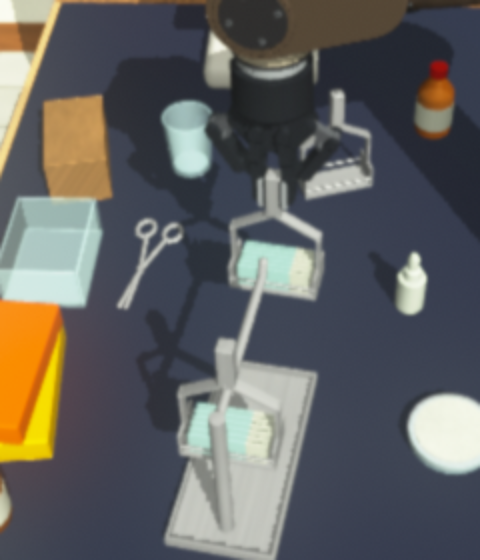

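The rack faces the arm squarely, with the arm tip at crop (263,265) in front of the handle opening (peak at about (272,215)). I'll slide it on.

```bash
python3 -m creep '[[[0,0,0],[0.6,0,0],0],[[0,0,0],[1.8,0,0],0],[[0,0,0],[3.2,0,0],0],[[0,0,0],[4.8,0,0],0],[[0,0,0],[6.4,0,0],0],[[0,0,0],[8,-0.1,0],0],[[0,0,0],[9.6,-0.1,0],0],[[0,0,0],[10.5,-0.1,0],0]]'
python3 -m creep '[[[0,0,0],[0,0,0],0],[[0,0,0],[0,0,0],0]]'
python3 - <<'E'
from workcell import ctrl;from h import *
import cv2
d=ctrl.capture("side")["frame"]
cv2.imwrite("pics/side2.png",cv2.resize(d[150:350,180:330],None,fx=3,fy=3,interpolation=cv2.INTER_CUBIC))
print([(round(r["p"],2),np.round(r["location"]).tolist()) for r in ctrl.tip_of("side","rack_full_grip")])
to(ctrl,572.4,96.5,202,-9.8)
E
```

```text
clock: 7.33
tool_pos: [572.0, 98.8, 229.5]
ee_rot: [-0.0, 0.764, 0.645, 0.0]
contact_force: [-0.1, 0.0, -1.5]
grip_width: 0.181
gripper_force: 68.2
clock: 7.5
tool_pos: [572.0, 96.8, 229.4]
ee_rot: [0.0, 0.764, 0.645, -0.0]
contact_force: [-0.2, -0.9, -1.7]
grip_width: 0.173
gripper_force: 68.2
[(0.56, [572.0, 96.0, 244.0])]
t 7.6 at [572.   95.9 229.4] turn [-0.  0. -0.] cm [0.07 0.03 2.74] j [-0.01  0.08  1.82 -0.    1.24  0.16] F [-0.5  0.4 -3.2] grip 0.18 68.2
```

View pics/side2.png

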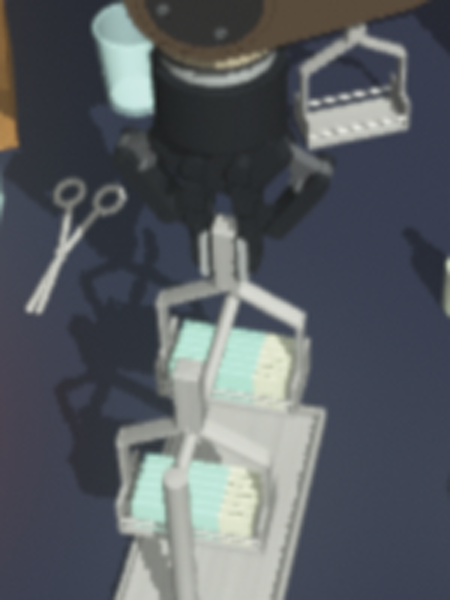

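The arm now runs through the opening under the peak at about (233,290). I'll lower it and watch the force.

```bash
python3 -m creep '[[[0,0,0],[0,0,0.5],0],[[0,0,0],[0,0,1.2],0],[[0,0,0],[0,0,1.8],0],[[0,0,0],[0,0,2.3],0],[[0,0,0],[0,0,2.5],0],[[0,0,0],[0,0,2.6],0],[[0,0,0],[0,0,2.6],0],[[0,0,0],[0,0,2.6],0]]'
python3 -m creep '[[[0,0,0],[0,0,0.1],0],[[0,0,0],[0,0,0.1],0]]'
python3 -m creep '[[[0,0,0],[0,0,0.1],0],[[0,0,0],[0,0,0.1],0]]'
```

```text
clock: 8.27
tool_pos: [572.2, 96.2, 203.7]
ee_rot: [0.0, 0.765, 0.644, 0.0]
contact_force: [0.8, -0.4, -2.9]
grip_width: 0.179
gripper_force: 68.2
clock: 8.43
tool_pos: [572.2, 96.3, 202.8]
ee_rot: [0.0, 0.765, 0.644, 0.0]
contact_force: [1.0, -0.3, -1.8]
grip_width: 0.18
gripper_force: 68.2
clock: 8.6
tool_pos: [572.0, 96.3, 201.5]
ee_rot: [0.0, 0.765, 0.644, 0.0]
contact_force: [0.5, -0.2, -1.3]
grip_width: 0.179
gripper_force: 68.2
```

```bash
for i in 1 2; do python3 -m creep '[[[0,0,0],[0,0,0.05],0],[[0,0,0],[0,0,0.1],0],[[0,0,0],[0,0,0.1],0]]' | grep -E "tool_pos|contact"; done
```

```text
tool_pos: [572.4, 96.2, 201.2]
contact_force: [0.0, -0.7, -0.6]
tool_pos: [572.8, 96.2, 200.8]
contact_force: [-0.6, -0.1, 4.0]
```

Contact: the force has turned upward. I'll open gently.

```bash
python3 -m creep '[[[0,0,0],[0,0,0],0.2],[[0,0,0],[0,0,0],0.22],[[0,0,0],[0,0,0],0.25],[[0,0,0],[0,0,0],0.3],[[0,0,0],[0,0,0],0.4],[[0,0,0],[0,0,0],0.5],[[0,0,0],[0,0,0],0.6],[[0,0,0],[0,0,0],0.6]]' 20
python3 - <<'E'
from workcell import ctrl;from h import *
import cv2
d=ctrl.capture("side")["frame"]
cv2.imwrite("pics/side3.png",cv2.resize(d[150:350,180:330],None,fx=3,fy=3,interpolation=cv2.INTER_CUBIC))
print([(round(r["p"],2),np.round(r["location"]).tolist()) for r in ctrl.tip_of("side","rack_full_grip")])
E
```

```text
clock: 9.77
tool_pos: [572.0, 96.2, 199.5]
ee_rot: [-0.0, 0.765, 0.644, -0.0]
contact_force: [-1.0, 0.3, 0.1]
grip_width: 0.594
gripper_force: 0.0
[(0.82, [574.0, 97.0, 215.0])]
```

View pics/side3.png

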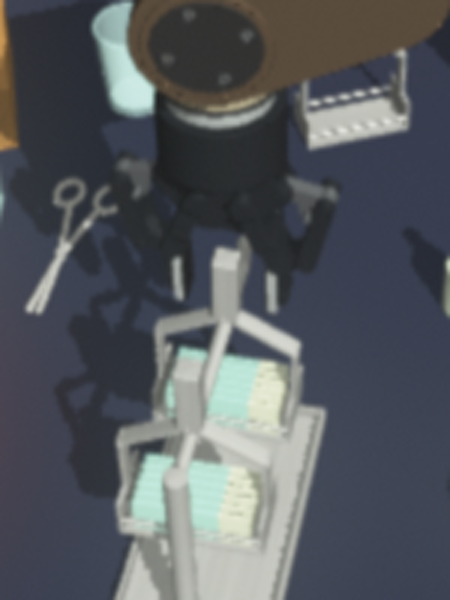

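The rack hangs level on the arm, with its grip at (227,285) clear between the open fingers. I'll back straight up.

```bash
python3 -m creep '[[[0,0,0],[0,0,-0.5],0.6],[[0,0,0],[0,0,-1.5],0.6],[[0,0,0],[0,0,-3],0.6],[[0,0,0],[0,0,-5],0.6],[[0,0,0],[0,0,-7.5],0.6],[[0,0,0],[0,0,-10],0.6],[[0,0,0],[0,0,-12],0.6],[[0,0,0],[0,0,-13],0.6]]'
python3 -m creep '[[[0,0,0],[0,0,0],0.6],[[0,0,0],[0,0,0],0.6],[[0,0,0],[0,0,0],0.6],[[0,0,0],[0,0,0],0.6],[[0,0,0],[0,0,0],0.6],[[0,0,0],[0,0,0],0.6]]'
python3 - <<'E'
from workcell import ctrl;from h import *
import cv2
d=ctrl.capture("side")["frame"]
cv2.imwrite("pics/side4.png",cv2.resize(d[150:350,180:330],None,fx=3,fy=3,interpolation=cv2.INTER_CUBIC))
for n in("rack_full_grip","rack_hung_grip","rack_empty_grip"):print(n,[(round(r["p"],2),np.round(r["location"]).tolist()) for r in ctrl.tip_of("side",n)])
E
```

```text
clock: 10.53
tool_pos: [573.2, 96.3, 334.6]
ee_rot: [0.002, 0.765, 0.644, 0.003]
contact_force: [0.3, 0.6, 1.3]
grip_width: 0.601
gripper_force: 0.0
clock: 11.03
tool_pos: [571.6, 96.2, 328.2]
ee_rot: [-0.001, 0.765, 0.644, -0.001]
contact_force: [-0.5, -0.2, 0.1]
grip_width: 0.602
gripper_force: 0.0
rack_full_grip [(0.83, [576.0, 96.0, 214.0])]
rack_hung_grip [(0.79, [590.0, 185.0, 216.0])]
rack_empty_grip [(0.58, [490.0, -298.0, 127.0])]
```

View pics/side4.png

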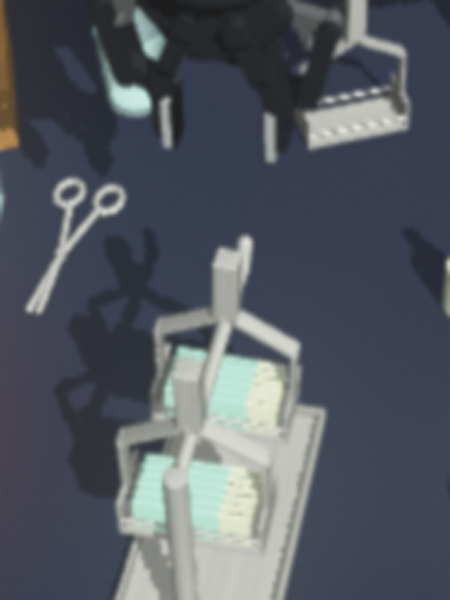

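Both racks hang still. The new one is at (227,285), inside the upturned tip at (245,245), and the gripper is clear of everything.

```bash
python3 -c "
from workcell import ctrl;print(ctrl.close_job())"
```

```text
the job is handed in; nothing more can be done
None
```

The loaded rack hangs released on the outer part of the hook's arm, the first rack and the empty rack are where they were, and the job was handed in at about 11 s with the gripper clear.

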